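# Make up the cap kit and the band kit at the sewing table

## Task

Make up the two sewing kits from the notions on the table. The cap kit is the wide tray with two compartments: stand the big thread cone upright in the larger compartment and lay the round tape measure flat in the smaller one. The band kit is the narrow tray with three equal compartments: stand the small thread spool, the thimble and the button jar upright in it, one to a compartment in any order, and leave the oil bottle, the bobbin and the pattern weight where they are.

Things in the scene. Friction and masses are not known exactly. Their poses are not given: they have to be found in the camera images.
- cap_tray: cap kit: shallow open wooden tray with TWO compartments, fixed to the table, outer size 108 (x) by 188 (y) by 14 mm high. Walls and divider 4 mm thick and 14 mm high over the table, floor 4 mm thick. Origin: centre of the underside, on the table; z up. Larger compartment 100 (x) by 108 (y) mm inside, centred 36 mm from the origin towards -y of the tray; smaller one 100 (x) by 68 (y) mm inside, centred 56 mm towards +y.
- band_tray: band kit: narrow shallow open wooden tray with THREE equal compartments in a row along its y, fixed to the table, outer size 78 (x) by 226 (y) by 14 mm high. Walls and dividers 4 mm thick and 14 mm high over the table, floor 4 mm thick. Origin: centre of the underside, on the table; z up. Each compartment is 70 x 70 mm inside; centres at y = -74, 0 and +74 mm of the tray, x = 0.
- cone_center (a point): big thread cone, cream thread on a white plastic tube, standing on its wide end, 80 mm tall, about 90 g. Foot disc 58 mm diameter and 5 mm high, wound body tapering from 56 mm (5 mm up) to 44 mm (70 mm up), bare tube tip 22 to 26 mm thick above. Point: on its axis, half-way up (40 mm above its base); z along the axis, up.
- spool_center (a point): small thread spool, same cream thread, standing on end, 46 mm tall: white flanges 28 mm diameter and 4 mm thick at both ends, wound body 25 mm diameter between; about 22 g. Point: on its axis half-way up (23 mm above its base); z along the axis.
- thimble_center (a point): steel sewing thimble standing on its open end, 25 mm tall, 22 mm diameter at the base tapering to 17 mm near its domed top, about 14 g. Point: on its axis half-way up (12.5 mm above its base); z along the axis, up.
- jar_center (a point): round screw-top jar with buttons in it, standing, 46 mm tall: clear body 40 mm diameter up to 32 mm, white ribbed lid 42 mm diameter above; about 60 g. Point: on its axis half-way up (23 mm above its base); z along the axis, up.
- tape_center (a point): spring-return tape measure lying flat: round white case 48 mm diameter, 18 mm thick, grey rewind button in the middle of its top, a short tape tab at its rim (the tab gives no resistance); about 55 g. Point: centre of the case (9 mm above its underside); z along the case's axis.
- oil_bottle_center (a point): small cream oil bottle standing, to be left alone: body 28 mm diameter, 50 mm high, with a black cap and thin nozzle, 84 mm tall in all. Point: on its axis 42 mm above its base; z up.
- bobbin_center (a point): metal machine bobbin lying flat, to be left alone: 25 mm diameter, 12 mm high, steel flanges with cream thread between. Point: its centre, 6 mm above the table; z up.
- weight_center (a point): oblong dark steel pattern weight lying flat, to be left alone: 64 (x) by 34 (y) by 19 mm high. Point: centre, 9 mm above the table; z up.
Mind the look-alikes: they are no part of the job. Leave any blue or turquoise look-alike of the part that bears tape_center alone.

How it is judged:
At the end, for the whole second after the job is handed in: Cap tray: cone upright in the larger compartment, tape measure flat in the smaller. Band tray: spool, thimble and jar upright, one per compartment. Each wholly inside, base within 4 mm of the floor, leaning under 0.15 rad, released and still (under 0.02 m/s) (x of cone_center in the frame of cap_tray between -0.024 and 0.024 m and y of cone_center in the frame of cap_tray between -0.064 and -0.008 m and z of cone_center in the frame of cap_tray between 0.04 and 0.048 m and angle between each of cone_center, spool_center, thimble_center, jar_center's own z axis and vertical below 0.15 rad and x of tape_center in the frame of cap_tray between -0.028 and 0.028 m and y of tape_center in the frame of cap_tray between 0.044 and 0.068 m and z of tape_center in the frame of cap_tray between 0.009 and 0.017 m and (angle between tape_center's own z axis and vertical below 0.15 rad or angle between tape_center's own z axis and vertical above 2.99 rad) and ((x of spool_center in the frame of band_tray between -0.0225 and 0.0225 m and y of spool_center in the frame of band_tray between -0.0965 and -0.0515 m and z of spool_center in the frame of band_tray between 0.023 and 0.031 m) or (x of thimble_center in the frame of band_tray between -0.026 and 0.026 m and y of thimble_center in the frame of band_tray between -0.1 and -0.048 m and z of thimble_center in the frame of band_tray between 0.0125 and 0.0205 m) or (x of jar_center in the frame of band_tray between -0.016 and 0.016 m and y of jar_center in the frame of band_tray between -0.09 and -0.058 m and z of jar_center in the frame of band_tray between 0.023 and 0.031 m)) and ((x of spool_center in the frame of band_tray between -0.0225 and 0.0225 m and y of spool_center in the frame of band_tray between -0.0225 and 0.0225 m and z of spool_center in the frame of band_tray between 0.023 and 0.031 m) or (x of thimble_center in the frame of band_tray between -0.026 and 0.026 m and y of thimble_center in the frame of band_tray between -0.026 and 0.026 m and z of thimble_center in the frame of band_tray between 0.0125 and 0.0205 m) or (x of jar_center in the frame of band_tray between -0.016 and 0.016 m and y of jar_center in the frame of band_tray between -0.016 and 0.016 m and z of jar_center in the frame of band_tray between 0.023 and 0.031 m)) and ((x of spool_center in the frame of band_tray between -0.0225 and 0.0225 m and y of spool_center in the frame of band_tray between 0.0515 and 0.0965 m and z of spool_center in the frame of band_tray between 0.023 and 0.031 m) or (x of thimble_center in the frame of band_tray between -0.026 and 0.026 m and y of thimble_center in the frame of band_tray between 0.048 and 0.1 m and z of thimble_center in the frame of band_tray between 0.0125 and 0.0205 m) or (x of jar_center in the frame of band_tray between -0.016 and 0.016 m and y of jar_center in the frame of band_tray between 0.058 and 0.09 m and z of jar_center in the frame of band_tray between 0.023 and 0.031 m)) and linear speed of each of cone, tape, spool, thimble, jar below 0.02 m/s); the robot touches nothing.
It fails at once if the oil bottle is pushed, taken or knocked over (more than 20 mm from where it stood, or tipped) (distance of oil_bottle_center from where it was at the start of the episode above 0.02 m or angle between oil_bottle_center's own z axis and vertical above 0.3 rad).
It fails at once if the bobbin is pushed, taken or knocked over (more than 20 mm from where it stood, or tipped) (distance of bobbin_center from where it was at the start of the episode above 0.02 m or angle between bobbin_center's own z axis and vertical above 0.3 rad).
It fails at once if the pattern weight is pushed, taken or knocked over (more than 20 mm from where it stood, or tipped) (distance of weight_center from where it was at the start of the episode above 0.02 m or angle between weight_center's own z axis and vertical above 0.3 rad).
It also fails if it takes over 128 s, if anything falls off the work surface, if the arm or the gripper's body presses on something with over 40 N, if the wrist force passes 120 N, or if a joint passes its speed limit or range.

## Robot

A 6-joint arm with a two-finger parallel gripper is mounted at the origin on the work surface. World frame = base frame: x ahead of the robot, y to its left, z up, the work surface at z = 0. Lengths are in m, angles in rad, forces in N, time in s.
With the tool pointing down it reaches from about 0.225 to 0.875 m from the base axis. Payload 3.4 kg.
Tool frame: the origin (TCP) lies at the very end of the fingers, on their centre line; the grasp point (between the pads) lies 19 mm behind it (manip.hold_point_z is the distance from the TCP to the grasp point, in m); z points along the fingers, y is the line along which they close (so a half turn about z gives the same grasp; the last joint's range is limited). The gripper opens to 85 mm and grips with 20 to 120 N. Pads are 22 mm wide; open, the fingers measure 114 mm over their backs; the gripper's body (76 mm by 85 mm) begins 54 mm behind the grasp point. The pads swing forward as they close: fully open they stand 13 mm farther back than shut.
Start: joints at [1.056, 0.276, 1.505, -0, 1.361, -0.121], TCP at [0.221, 0.531, 0.231] pointing down, gripper open.
Joint ranges: [-2.89, 2.89], [-0.75, 2.08], [0.22, 2.7], [-1.18, 4.32], [0.11, 2.71], [-2.7, 2.7]. Speed limits (rad/s): [2.57, 2.57, 3.14, 3.14, 3.14, 3.14].

## Interface

Orientations are given as a unit quaternion [w, x, y, z].
In Python, from rig import readout, viewer, order, manip gives the robot as it stands. The module is installed in compiled form; this text tells all that it offers.
- The arm moves only by the tool send_rows, never from a script. Its arguments are lists of equal length, an entry for each row: "xyz": the shift along the world's x, y, z in m, a list of three; "delta_rot": the turn, a rotation vector about the world's x, y, z in degrees, a list of three. In form: {"xyz": [[tx, ty, tz], ...], "delta_rot": [[wx, wy, wz], ...]}. A call has 1 to 12 rows; each row shifts and turns the commanded pose from where the row before left it; what a row does not reach is not made up. A row lasts 1/10 s, in which the tool goes at most 50 mm and 8.59 degrees, less where a joint would pass 70% of its speed; a pose out of reach is approached as far as the arm can. A call with a gripper value outside its range is refused whole. "gripper" is the finger opening in m, from 0 to 0.0854, set as the call begins (left out, the last holds). The fingers move at their own pace and stop on an object; "force" is the grip in N (left out, the last holds). Time passes only in rows, so rows that do not move let the fingers close. It gives the time, the measured TCP pose, the force, the opening and the grip force at its end, in the units of the state.
- readout.get_state(): the state, without advancing time (a new reading comes with each control period).
- viewer.get_image(name): name is "scene" or "side" or "wrist"; returns a dict with "color" (400x640x3 uint8, red, green, blue), "depth" (400x640 float32, m along the optical axis (not along the pixel's ray), 0 where there is no reading), "K" (3x3 intrinsics, pixels), "camera_from_world" (4x4, takes a point from world to camera coordinates). Camera axes: x right, y up, looking along -z (the intrinsics and any distortion apply to the point x, -y, -z); pixel columns grow to the right and rows downward; lengths in m; the calibration is good to about 2 mm. A picture is of the moment at which its call begins.
- order.sign_off(): hands the job in; it is judged then, once.
The state is a dict: "clock": time; "qpos": joint angles; "qd": joint speeds; "effort": joint torques, N m; "position": TCP position; "ee_rot": TCP orientation; "contact_force": force on the tool from outside, world axes, zero at the start; "moment": the same for the moment, N m; "width": finger opening in m; "gripper_force": force on a finger pad.
Only numpy, scipy, OpenCV 4.12 (cv2) and the standard library are available. Lean on these libraries where they do the work, as an engineer would, in place of code of your own. Each camera call takes 0.05 s, during which the arm holds its last target. There are 200 camera calls.

## Working session

There is one attempt and no reset: what is moved stays moved. The work goes in short steps, Python scripts to look and compute and a tool call to move; the robot and the scene stay as the last step left them, time stands still between calls to the robot, and variables do not carry over. Pictures are saved under pics/ and viewed, at most 14 in all, crops included, and the job is handed in when it is done.

Besides the shell and the picture viewer there is one more tool, called after "Emit:" as name(argument=value, ...) on one line, values as JSON. send_rows: Moves the arm, as the interface text tells. Its arguments: {"type":"object","properties":{"xyz":{"type":"array"},"delta_rot":{"type":"array"},"gripper":{"type":"number"},"force":{"type":"number"}},"required":["xyz","delta_rot"]}

```bash
mkdir -p pics
cat > h.py <<'E'
import numpy as np, cv2
from rig import readout, viewer, order, manip
def grab(n,tag):
    d=viewer.get_image(n); np.savez(f'{tag}.npz',**{k:d[k] for k in('color','depth','K','camera_from_world')})
    cv2.imwrite(f'pics/{tag}.png',d['color'][:,:,::-1]); return d
def load(tag): return np.load(f'{tag}.npz')
def ray(d,u,v):
    K=d['K'];T=np.linalg.inv(d['camera_from_world'])
    p=np.array([(u-K[0,2])/K[0,0],-(v-K[1,2])/K[1,1],-1.])
    return T[:3,3],T[:3,:3]@p
def atz(d,u,v,z):
    o,r=ray(d,u,v); return o+r*(z-o[2])/r[2]
def cloud(d):
    K=d['K'];T=np.linalg.inv(d['camera_from_world']);D=d['depth']
    v,u=np.indices(D.shape)
    p=np.stack([(u-K[0,2])/K[0,0]*D,-(v-K[1,2])/K[1,1]*D,-D],-1)
    return p@T[:3,:3].T+T[:3,3]
E
python3 - <<'E'
from h import *
for n in('scene','side'):
    d=grab(n,n+'0');print(n,d['K'].tolist(),np.linalg.inv(d['camera_from_world']).round(3).tolist())
print(readout.get_state(), manip.hold_point_z)
E
```

```text
scene [[428.80076520216153, 0.0, 317.2604540598506], [0.0, 428.80076520216153, 208.51206545551952], [0.0, 0.0, 1.0]] [[-0.536, -0.556, 0.635, 1.195], [0.844, -0.37, 0.389, 0.39], [0.018, 0.745, 0.667, 0.819], [0.0, 0.0, 0.0, 1.0]]
side [[445.54242535503033, 0.0, 326.26936161902967], [0.0, 445.54242535503033, 193.8048618231002], [0.0, 0.0, 1.0]] [[0.968, 0.148, -0.204, 0.227], [-0.251, 0.49, -0.835, -1.113], [-0.023, 0.859, 0.511, 0.706], [0.0, 0.0, 0.0, 1.0]]
{'clock': 0.1, 'qpos': array([ 1.05602193e+00,  2.76555202e-01,  1.50599587e+00,  4.90306979e-06,
        1.36075050e+00, -1.21031482e-01]), 'qd': array([ 0.00112835, -0.00261076, -0.00345753, -0.00031287,  0.00026472,
       -0.00042944]), 'effort': array([ 3.87924711e-04, -4.17697120e+01, -2.46404707e+01, -3.36225721e-04,
        5.87835661e-03,  1.93816014e-06]), 'position': array([0.22037903, 0.53057093, 0.23051712]), 'ee_rot': array([-2.69359641e-04,  1.95602615e-01,  9.80682868e-01, -8.10894682e-04]), 'contact_force': array([-0.09762459, -0.46052614,  0.81772969]), 'moment': array([-0.04088706,  0.05403959,  0.00101297]), 'gripper_force': 0.0, 'width': 0.0853681462316715} 0.0187
```

View pics/scene0.png

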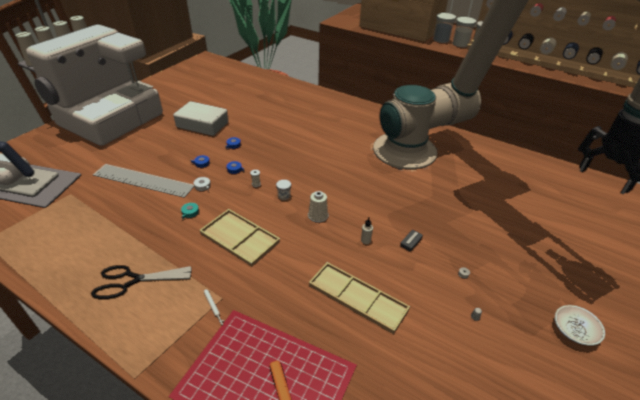

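View pics/side0.png

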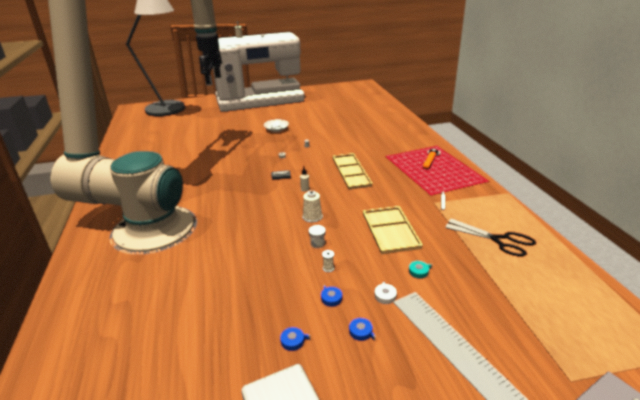

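The scene view shows the white tape (202,184), spool (255,178), jar (284,189), cone (318,206), oil bottle (367,232), weight (411,240), bobbin (464,272), thimble (477,313), cap tray (240,236) and band tray (359,295). The look-alikes are blue and turquoise.

Run:
```python
from h import *
d=load('scene0');s=load('side0')
P=cloud(d);S=cloud(s)
print('table z',np.median(P[240:260,150:170,2]),np.median(S[300:340,200:220,2]))
H=dict(tape=(202,184),spool=(255,178),jar=(284,189),cone=(318,206),oil=(367,232),weight=(411,240),bobbin=(464,272),thimble=(477,313),cap=(240,236),band=(359,295))
for n,(u,v) in H.items(): print(n,P[v,u].round(3), atz(d,u,v,.01).round(3))
# heightmap clusters from each cam
for nm,C in(('scene',P),('side',S)):
    m=(C[...,2]>.006)&(C[...,2]<.12)&(C[...,0]>.15)&(C[...,0]<.95)&(abs(C[...,1])<.7)
    n,l,st,_=cv2.connectedComponentsWithStats(m.astype(np.uint8))
    for i in range(1,n):
        if st[i,4]>15:
            q=C[l==i];print(nm,st[i,4],q.min(0).round(3),q.max(0).round(3),((q.min(0)+q.max(0))/2).round(3)[:2])
a=d['color'][150:350,150:510,::-1];cv2.imwrite('pics/c1.png',cv2.resize(a,(800,444),interpolation=cv2.INTER_CUBIC))
a=s['color'][110:320,250:450,::-1];cv2.imwrite('pics/c2.png',cv2.resize(a,(571,600),interpolation=cv2.INTER_CUBIC))
```

```text
table z 0.0009526389203757257 0.0004964227210740857
tape [ 0.53  -0.421  0.018] [ 0.523 -0.428  0.01 ]
spool [ 0.433 -0.296  0.032] [ 0.412 -0.315  0.01 ]
jar [ 0.437 -0.187  0.041] [ 0.406 -0.211  0.01 ]
cone [ 0.457 -0.06   0.054] [ 0.415 -0.086  0.01 ]
oil [0.462 0.092 0.043] [0.431 0.08  0.01 ]
weight [0.403 0.193 0.02 ] [0.393 0.19  0.01 ]
bobbin [0.423 0.342 0.011] [0.422 0.342 0.01 ]
thimble [0.534 0.405 0.023] [0.523 0.405 0.01 ]
cap [ 0.625 -0.197  0.004] [ 0.629 -0.193  0.01 ]
band [0.622 0.159 0.007] [0.624 0.16  0.01 ]
scene 963 [ 0.192 -0.7    0.006] [ 0.325 -0.586  0.06 ] [ 0.258 -0.643]
scene 132 [ 0.278 -0.518  0.006] [ 0.335 -0.473  0.022] [ 0.306 -0.495]
scene 156 [ 0.414 -0.54   0.006] [ 0.463 -0.485  0.023] [ 0.438 -0.513]
scene 155 [ 0.382 -0.426  0.006] [ 0.429 -0.369  0.022] [ 0.406 -0.397]
scene 124 [ 0.412 -0.318  0.006] [ 0.438 -0.288  0.05 ] [ 0.425 -0.303]
scene 180 [ 0.498 -0.453  0.006] [ 0.547 -0.394  0.023] [ 0.522 -0.424]
scene 242 [ 0.402 -0.221  0.006] [ 0.445 -0.178  0.05 ] [ 0.423 -0.199]
scene 484 [ 0.419 -0.094  0.006] [ 0.466 -0.042  0.083] [ 0
[... 1476 characters left out ...]
 [ 0.402 -0.223  0.006] [ 0.443 -0.179  0.05 ] [ 0.423 -0.201]
side 18 [ 0.611 -0.24   0.006] [ 0.633 -0.202  0.008] [ 0.622 -0.221]
side 20 [ 0.623 -0.265  0.006] [ 0.645 -0.217  0.009] [ 0.634 -0.241]
side 203 [ 0.412 -0.32   0.006] [ 0.438 -0.289  0.05 ] [ 0.425 -0.304]
side 304 [ 0.603 -0.402  0.006] [ 0.663 -0.349  0.024] [ 0.633 -0.375]
side 345 [ 0.498 -0.457  0.006] [ 0.544 -0.398  0.023] [ 0.521 -0.427]
side 346 [ 0.382 -0.43   0.006] [ 0.428 -0.369  0.023] [ 0.405 -0.399]
side 449 [ 0.414 -0.542  0.006] [ 0.461 -0.489  0.024] [ 0.437 -0.516]
side 470 [ 0.276 -0.523  0.006] [ 0.335 -0.477  0.022] [ 0.305 -0.5  ]
side 1831 [ 0.193 -0.671  0.032] [ 0.314 -0.595  0.059] [ 0.254 -0.633]
```

View pics/c1.png

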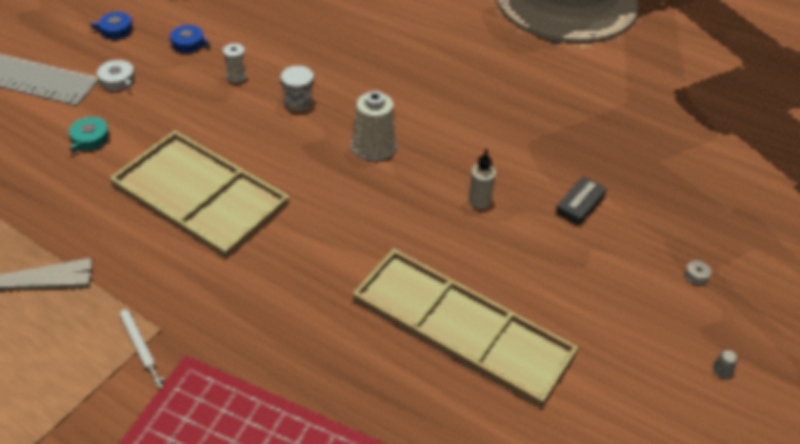

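View pics/c2.png

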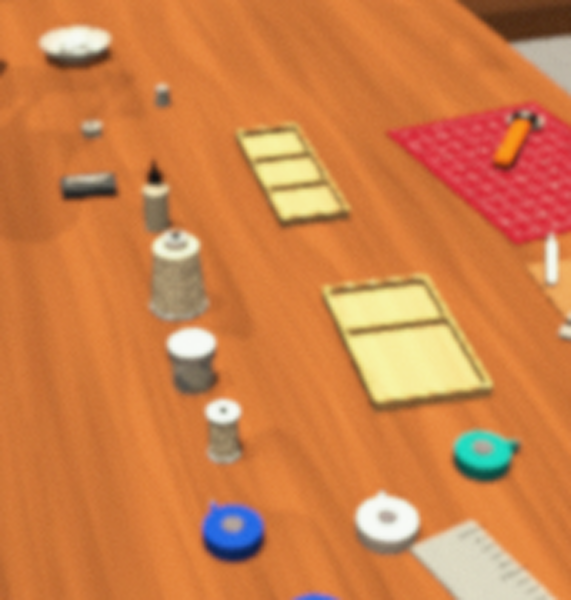

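Run:
```python
from h import *
for nm in('scene0','side0'):
    d=load(nm);C=cloud(d);D=C.reshape(-1,3)
    for n,cx,cy,r,z0 in(('tape',.522,-.426,.045,.014),('spool',.425,-.304,.03,.041),('jar',.423,-.2,.03,.043),('cone',.438,-.073,.04,.074),('oil',.452,.085,.03,.070),('thimble',.527,.404,.03,.02),('bobbin',.421,.343,.03,.009),('weight',.393,.188,.05,.015)):
        q=D[(np.hypot(D[:,0]-cx,D[:,1]-cy)<r)&(D[:,2]>z0)&(D[:,2]<.1)][:,:2].astype(np.float32)
        (c,R)=cv2.minEnclosingCircle(q);print(nm,n,len(q),'mean',q.mean(0).round(4),'circ',np.round(c,4),round(R,4))
    for n,x0,x1,y0,y1 in(('cap',.55,.7,-.31,-.09),('band',.57,.68,.03,.28)):
        q=D[(D[:,0]>x0)&(D[:,0]<x1)&(D[:,1]>y0)&(D[:,1]<y1)&(D[:,2]>.009)&(D[:,2]<.017)][:,:2].astype(np.float32)
        c,s,a=cv2.minAreaRect(q);print(nm,n,np.round(c,4),np.round(s,4),round(a,2))
```

```text
scene0 tape 139 mean [ 0.524  -0.4271] circ [ 0.5235 -0.4241] 0.0293
scene0 spool 48 mean [ 0.4258 -0.3014] circ [ 0.4236 -0.3028] 0.0159
scene0 jar 108 mean [ 0.4238 -0.1986] circ [ 0.4235 -0.1993] 0.0216
scene0 cone 48 mean [ 0.4399 -0.0693] circ [ 0.4377 -0.0686] 0.0134
scene0 oil 15 mean [0.4522 0.0871] circ [0.4542 0.0883] 0.0068
scene0 thimble 44 mean [0.5276 0.4043] circ [0.5272 0.4042] 0.009
scene0 bobbin 62 mean [0.4209 0.3427] circ [0.4193 0.3423] 0.0133
scene0 weight 160 mean [0.3929 0.1909] circ [0.3923 0.1892] 0.0339
scene0 cap [ 0.6263 -0.198 ] [0.193  0.1116] 85.88
scene0 band [0.6245 0.1566] [0.227  0.0817] 87.75
side0 tape 280 mean [ 0.5209 -0.433 ] circ [ 0.522  -0.4257] 0.0298
side0 spool 81 mean [ 0.4245 -0.3048] circ [ 0.4261 -0.3045] 0.0152
side0 jar 137 mean [ 0.4224 -0.2027] circ [ 0.4232 -0.2012] 0.0223
side0 cone 42 mean [ 0.4395 -0.0748] circ [ 0.442  -0.0742] 0.0133
side0 oil 12 mean [0.4501 0.0846] circ [0.4502 0.0841] 0.0061
side0 thimble 12 mean [0.5253 0.4014] circ [0.5273 0.4045] 0.0121
side0 bobbin 23 mean [0.4228 0.3421] circ [0.4217 0.3441] 0.0143
side0 weight 89 mean [0.3929 0.1866] circ [0.3913 0.1843] 0.0348
side0 cap [ 0.627  -0.1975] [0.1935 0.1093] 86.21
side0 band [0.6255 0.1563] [0.2329 0.0809] 87.59
```

Emit:
send_rows(xyz=[[0.031,-0.013,-0.01],[0.031,-0.013,-0.01],[0.031,-0.013,-0.01],[0.031,-0.013,-0.01],[0.031,-0.013,-0.01],[0.031,-0.013,-0.01],[0.031,-0.013,-0.01],[0.031,-0.013,-0.01],[0.03,-0.012,-0.01],[0.029,-0.011,-0.01],[0,0,0],[0,0,0]], delta_rot=[[0,0,-7],[0,0,-7],[0,0,-7],[0,0,-7],[0,0,-7],[0,0,-7],[0,0,-7],[0,0,-7],[0,0,-7],[0,0,-6.7],[0,0,0],[0,0,0]], gripper=0.045)

```text
clock: 1.3
position: [0.5276, 0.4034, 0.1302]
ee_rot: [-0.0, 0.721, 0.693, -0.001]
contact_force: [-0.2, 0.8, 0.2]
width: 0.0449
gripper_force: 0.0
```

Run:
```python
from h import *
d=grab('wrist','w1');s=readout.get_state();print(s['position'],s['ee_rot'],s['qpos'])
C=cloud(d).reshape(-1,3)
print(np.linalg.inv(d['camera_from_world']).round(3).tolist())
q=C[(C[:,2]>.005)&(C[:,2]<.06)&(np.hypot(C[:,0]-.527,C[:,1]-.404)<.04)]
print(len(q),q.min(0),q.max(0),q[q[:,2]>.02].mean(0))
```

```text
[0.52695632 0.4039271  0.13080745] [-4.64173010e-04  7.20793761e-01  6.93149068e-01 -7.12860453e-04] [5.48948719e-01 4.72511827e-01 1.45112281e+00 6.38774024e-04
 1.21955018e+00 5.87826463e-01]
[[0.999, 0.037, 0.014, 0.531], [-0.039, 0.959, 0.282, 0.475], [-0.003, -0.282, 0.959, 0.273], [0.0, 0.0, 0.0, 1.0]]
448 [0.51539987 0.39597341 0.00504061] [0.53505082 0.41444649 0.02676005] [0.5250767  0.40541747 0.0241109 ]
```

View pics/w1.png

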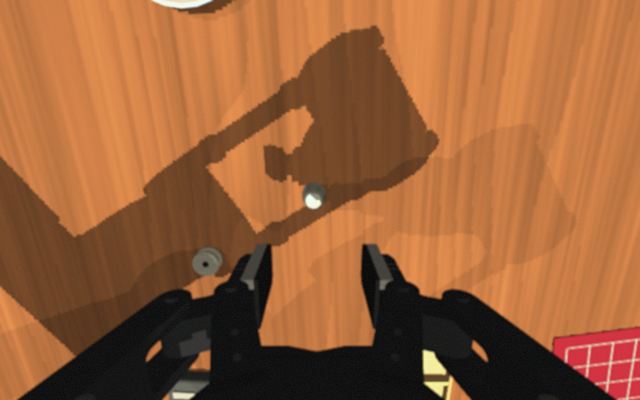

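The thimble sits at (313,198), nearly centred between the fingers at column 318. The bobbin (207,262) is clear of them.

Emit:
send_rows(xyz=[[-0.0015,0,-0.03],[0,0,-0.03],[0,0,-0.03],[0,0,-0.02],[0,0,-0.01],[0,0,-0.007],[0,0,0]], delta_rot=[[0,0,0],[0,0,0],[0,0,0],[0,0,0],[0,0,0],[0,0,0],[0,0,0]])

```text
clock: 2.05
position: [0.5256, 0.4044, 0.0043]
ee_rot: [-0.0, 0.721, 0.693, -0.0]
contact_force: [-0.0, 0.2, 0.3]
width: 0.0449
gripper_force: 0.0
```

Emit:
send_rows(xyz=[[0,0,0],[0,0,0],[0,0,0],[0,0,0],[0,0,0],[0,0,0],[0,0,0],[0,0,0]], delta_rot=[[0,0,0],[0,0,0],[0,0,0],[0,0,0],[0,0,0],[0,0,0],[0,0,0],[0,0,0]], gripper=0.01, force=25)

```text
clock: 2.85
position: [0.5269, 0.4046, 0.0057]
ee_rot: [0.0, 0.721, 0.693, 0.001]
contact_force: [0.4, 0.6, 5.7]
width: 0.018
gripper_force: 24.9
```

Emit:
send_rows(xyz=[[0,0,0.01],[0,0,0.02],[0,0,0.03],[0.01,-0.018,0.02],[0.02,-0.034,0],[0.02,-0.034,0],[0.02,-0.034,0],[0.02,-0.034,0],[0.011,-0.02,0],[0,0,0],[0,0,0]], delta_rot=[[0,0,0],[0,0,0],[0,0,0],[0,0,0],[0,0,0],[0,0,0],[0,0,0],[0,0,0],[0,0,0],[0,0,0],[0,0,0]])

```text
clock: 3.95
position: [0.627, 0.2296, 0.0844]
ee_rot: [-0.0, 0.721, 0.692, -0.0]
contact_force: [-0.3, 0.1, 0.5]
width: 0.018
gripper_force: 24.5
```

Run:
```python
from h import *
d=grab('wrist','w2');s=grab('side','s2');st=readout.get_state();print(st['position'],st['width'])
a=s['color'][100:220,270:430,::-1];a=cv2.resize(a,(400,300),interpolation=cv2.INTER_CUBIC)
b=cv2.resize(d['color'][150:400,150:483,::-1],(400,300))
cv2.imwrite('pics/m2.png',np.hstack([a,b]))
```

```text
[0.62641124 0.23083968 0.08437161] 0.017765034995363454
```

View pics/m2.png

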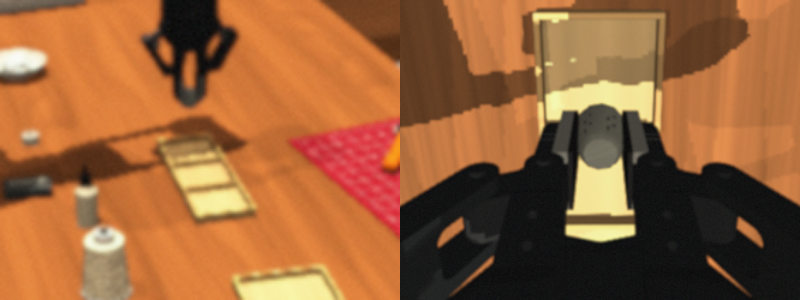

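Run:
```python
from h import *
d=load('w2');b=cv2.resize(d['color'][215:315,270:370,::-1],(600,600),interpolation=cv2.INTER_CUBIC);cv2.imwrite('pics/m3.png',b)
C=cloud(d)
for v in range(230,300,4): print(v,C[v,318].round(4))
```

```text
230 [0.6277 0.2133 0.0035]
234 [0.6276 0.2102 0.0041]
238 [0.6284 0.24   0.0827]
242 [0.6284 0.2392 0.0859]
246 [0.6283 0.2385 0.0892]
250 [0.6283 0.2382 0.0931]
254 [0.6283 0.2375 0.0961]
258 [0.6283 0.238  0.1012]
262 [0.6282 0.2358 0.1009]
266 [0.6282 0.2354 0.1038]
270 [0.6281 0.2331 0.1032]
274 [0.628  0.2313 0.1037]
278 [0.6279 0.2295 0.1041]
282 [0.6279 0.2274 0.104 ]
286 [0.6278 0.2249 0.1033]
290 [0.6277 0.2225 0.1028]
294 [0.6255 0.1564 0.004 ]
298 [0.6253 0.1527 0.0041]
```

View pics/m3.png

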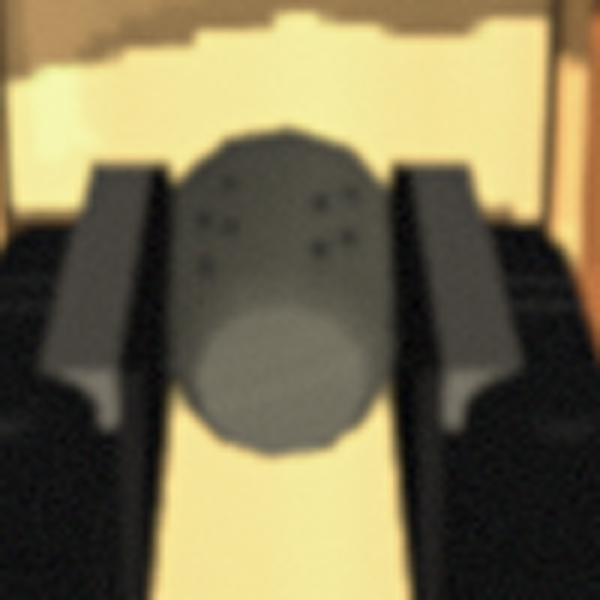

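The thimble is upright in the grip: its top disc is level at z = 0.104 and its base is about 5 mm below the TCP. I'll place it.

Emit:
send_rows(xyz=[[0.0015,0,-0.02],[0,0,-0.025],[0,0,-0.015],[0,0,-0.008],[0,0,-0.004],[0,0,-0.002],[0,0,0]], delta_rot=[[0,0,0],[0,0,0],[0,0,0],[0,0,0],[0,0,0],[0,0,0],[0,0,0]])

```text
clock: 4.75
position: [0.6291, 0.2302, 0.0109]
ee_rot: [0.0, 0.721, 0.693, 0.001]
contact_force: [-0.2, 0.2, -0.0]
width: 0.018
gripper_force: 24.5
```

Emit:
send_rows(xyz=[[0,0,0],[0,0,0],[0,0,0],[0,0,0],[0,0,0],[0,0,0.01],[0,0,0.03],[0,0,0.04],[0,0,0.04]], delta_rot=[[0,0,0],[0,0,0],[0,0,0],[0,0,0],[0,0,0],[0,0,0],[0,0,0],[0,0,0],[0,0,0]], gripper=0.03)

```text
clock: 5.65
position: [0.6283, 0.2299, 0.1319]
ee_rot: [-0.0, 0.721, 0.693, -0.0]
contact_force: [1.1, 0.6, 0.6]
width: 0.0301
gripper_force: 0.0
```

Emit:
send_rows(xyz=[[-0.01,-0.025,0],[-0.019,-0.05,0],[-0.019,-0.05,0],[-0.019,-0.05,0],[-0.019,-0.05,0],[-0.019,-0.05,0],[-0.019,-0.05,0],[-0.019,-0.05,0],[-0.019,-0.05,0],[-0.019,-0.05,0],[-0.019,-0.05,0],[-0.003,-0.008,0]], delta_rot=[[0,0,0],[0,0,0],[0,0,0],[0,0,0],[0,0,0],[0,0,0],[0,0,0],[0,0,0],[0,0,0],[0,0,0],[0,0,0],[0,0,0]], gripper=0.055)

```text
clock: 6.85
position: [0.4368, -0.2755, 0.1314]
ee_rot: [0.002, 0.723, 0.691, -0.001]
contact_force: [0.3, 0.4, 0.3]
width: 0.0554
gripper_force: 0.0
```

Emit:
send_rows(xyz=[[0,0,0],[0,0,0]], delta_rot=[[0,0,0],[0,0,0]])

```text
clock: 7.05
position: [0.4382, -0.2695, 0.1306]
ee_rot: [-0.0, 0.721, 0.693, 0.0]
contact_force: [-1.1, -0.1, -0.2]
width: 0.0552
gripper_force: 0.0
```

```bash
cat >> h.py <<'E'
def top(tag,cx,cy,z0,r=.035,cam='wrist'):
    d=grab(cam,tag);C=cloud(d).reshape(-1,3)
    q=C[(C[:,2]>z0)&(C[:,2]<z0+.012)&(np.hypot(C[:,0]-cx,C[:,1]-cy)<r)]
    c,R=cv2.minEnclosingCircle(q[:,:2].astype(np.float32))
    print(tag,len(q),'mean',q.mean(0).round(4),'circ',np.round(c,4),round(R,4),'rng',q.min(0).round(4),q.max(0).round(4))
E
python3 - <<'E'
from h import *
s=readout.get_state();print(s['position'],s['ee_rot'])
top('w3',.425,-.3035,.042); top('sc3',.627,.231,.022,.04,'scene')
E
```

```text
[ 0.43818476 -0.26949749  0.13062164] [-1.39417484e-04  7.21032754e-01  6.92900817e-01  4.52712498e-04]
w3 852 mean [ 0.4241 -0.3021  0.0457] circ [ 0.424  -0.3028] 0.0142 rng [ 0.4103 -0.3163  0.0422] [ 0.4376 -0.2889  0.0477]
sc3 47 mean [0.6325 0.2309 0.027 ] circ [0.6311 0.2306] 0.0087 rng [0.6231 0.222  0.022 ] [0.6396 0.2389 0.032 ]
```

Emit:
send_rows(xyz=[[-0.007,-0.0165,0],[-0.007,-0.0165,-0.01],[0,0,-0.03],[0,0,-0.03],[0,0,-0.025],[0,0,-0.015],[0,0,-0.0105],[0,0,0]], delta_rot=[[0,0,0],[0,0,0],[0,0,0],[0,0,0],[0,0,0],[0,0,0],[0,0,0],[0,0,0]])

```text
clock: 7.95
position: [0.4239, -0.3017, 0.0087]
ee_rot: [-0.001, 0.72, 0.694, 0.0]
contact_force: [0.0, -0.7, 0.4]
width: 0.0549
gripper_force: 0.0
```

Emit:
send_rows(xyz=[[0,0,0],[0,0,0],[0,0,0],[0,0,0],[0,0,0],[0,0,0],[0,0,0],[0,0,0]], delta_rot=[[0,0,0],[0,0,0],[0,0,0],[0,0,0],[0,0,0],[0,0,0],[0,0,0],[0,0,0]], gripper=0.02, force=25)

```text
clock: 8.75
position: [0.4247, -0.304, 0.0107]
ee_rot: [0.001, 0.721, 0.693, 0.0]
contact_force: [0.6, -0.4, 6.3]
width: 0.0262
gripper_force: 24.6
```

Emit:
send_rows(xyz=[[0,0,0.01],[0,0,0.03],[0,0,0.04],[0,0,0.04],[0,0,0],[0,0,0]], delta_rot=[[0,0,0],[0,0,0],[0,0,0],[0,0,0],[0,0,0],[0,0,0]])

```text
clock: 9.35
position: [0.4241, -0.3036, 0.1309]
ee_rot: [0.001, 0.721, 0.693, -0.0]
contact_force: [0.2, -0.0, -1.5]
width: 0.0264
gripper_force: 24.7
```

Run:
```python
from h import *
s=readout.get_state();p=s['position'];print(p,s['width'])
d=grab('wrist','w4');C=cloud(d)
for v in range(200,320,6): print(v,C[v,318].round(4))
cv2.imwrite('pics/m4.png',cv2.resize(d['color'][180:320,220:420,::-1],(500,350),interpolation=cv2.INTER_CUBIC))
```

```text
[ 0.42406201 -0.3035727   0.13094029] 0.026409749780963845
200 [ 0.4256 -0.3096  0.0008]
206 [ 4.254e-01 -3.157e-01  1.000e-04]
212 [ 0.4251 -0.3221 -0.0013]
218 [ 0.4249 -0.3273  0.001 ]
224 [ 4.247e-01 -3.337e-01 -3.000e-04]
230 [ 0.4256 -0.2908  0.1244]
236 [ 0.4255 -0.2908  0.1324]
242 [ 0.4255 -0.2912  0.1389]
248 [ 0.4254 -0.291   0.1462]
254 [ 0.4254 -0.2906  0.1531]
260 [ 0.4254 -0.2907  0.1585]
266 [ 0.4254 -0.2894  0.166 ]
272 [ 0.4253 -0.2919  0.1662]
278 [ 0.4252 -0.2942  0.1669]
284 [ 0.4251 -0.2971  0.1664]
290 [ 0.425  -0.2993  0.1673]
296 [ 0.4249 -0.302   0.1674]
302 [ 0.4248 -0.3048  0.1672]
308 [ 0.4247 -0.3088  0.1656]
314 [ 0.4246 -0.3115  0.1657]
```

View pics/m4.png

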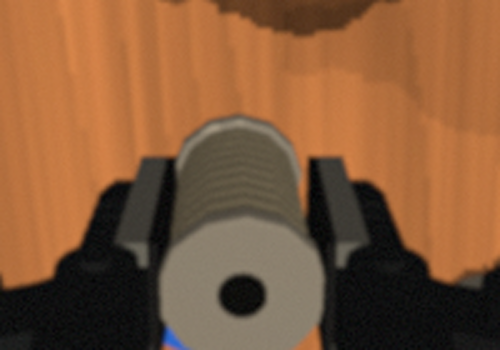

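The spool is held upright, with its top flange level at z = 0.167.

Emit:
send_rows(xyz=[[0.01,0.019,0],[0.02,0.038,0],[0.02,0.038,0],[0.02,0.038,0],[0.02,0.038,0],[0.02,0.038,0],[0.02,0.038,0],[0.02,0.038,0],[0.02,0.038,0],[0.02,0.038,0],[0.008,0.0245,0],[0,0,0]], delta_rot=[[0,0,0],[0,0,0],[0,0,0],[0,0,0],[0,0,0],[0,0,0],[0,0,0],[0,0,0],[0,0,0],[0,0,0],[0,0,0],[0,0,0]])

```text
clock: 10.6
position: [0.6216, 0.0856, 0.1272]
ee_rot: [-0.002, 0.72, 0.694, -0.001]
contact_force: [-0.2, -0.0, -0.5]
width: 0.0264
gripper_force: 24.7
```

Run:
```python
from h import *
s=readout.get_state();print(s['position'],s['width'])
d=grab('wrist','w5');C=cloud(d);q=C.reshape(-1,3)
q=q[(q[:,2]>.010)&(q[:,2]<.018)&(q[:,0]>.57)&(q[:,0]<.68)&(q[:,1]>.03)]
for y0,y1 in((.05,.1),(.12,.155),(.16,.19)):
    r=q[(q[:,1]>y0)&(q[:,1]<y1)]; 
    if len(r): print(y0,len(r),r[:,:2].min(0),r[:,:2].max(0))
for u in(270,318,365):
    c=C[:,u]; k=(c[:,2]>.009)&(c[:,2]<.018); print(u,c[k].round(3).tolist()[:12])
```

```text
[0.62164923 0.08557774 0.12719852] 0.02638913747188919
0.05 535 [0.58070859 0.05013261] [0.66034127 0.09959762]
0.12 702 [0.58341443 0.1200059 ] [0.66241311 0.15483361]
0.16 454 [0.58477187 0.16015741] [0.66366546 0.18993987]
270 [[0.592, 0.238, 0.01], [0.592, 0.235, 0.009], [0.592, 0.233, 0.009], [0.592, 0.231, 0.011], [0.592, 0.23, 0.011], [0.591, 0.23, 0.01], [0.592, 0.229, 0.011], [0.591, 0.228, 0.011], [0.592, 0.227, 0.012], [0.591, 0.227, 0.01], [0.591, 0.226, 0.012], [0.591, 0.226, 0.012]]
318 [[0.627, 0.221, 0.018], [0.627, 0.221, 0.016], [0.627, 0.22, 0.013], [0.627, 0.22, 0.013], [0.626, 0.196, 0.015], [0.626, 0.195, 0.014], [0.626, 0.194, 0.015], [0.626, 0.193, 0.015], [0.626, 0.193, 0.014], [0.626, 0.192, 0.013], [0.626, 0.192, 0.01], [0.624, 0.122, 0.012]]
365 [[0.662, 0.236, 0.013], [0.662, 0.235, 0.013], [0.662, 0.234, 0.015], [0.662, 0.234, 0.013], [0.662, 0.233, 0.013], [0.662, 0.233, 0.012], [0.662, 0.231, 0.015], [0.662, 0.231, 0.013], [0.662, 0.23, 0.014], [0.662, 0.229, 0.015], [0.662, 0.229, 0.013], [0.662, 0.229, 0.013]]
```

Emit:
send_rows(xyz=[[0,-0.0015,-0.01],[0,-0.0015,-0.03],[0,0,-0.03],[0,0,-0.02],[0,0,-0.01],[0,0,0],[0,0,0]], delta_rot=[[0,0,0],[0,0,0],[0,0,0],[0,0,0],[0,0,0],[0,0,0],[0,0,0]])

```text
clock: 11.35
position: [0.6223, 0.0784, 0.0301]
ee_rot: [0.0, 0.721, 0.693, 0.0]
contact_force: [0.2, 0.7, 0.0]
width: 0.0261
gripper_force: 24.7
```

Emit:
send_rows(xyz=[[-0.001,0.003,-0.007],[0,0,-0.005],[0,0,-0.003],[0,0,0]], delta_rot=[[0,0,0],[0,0,0],[0,0,0],[0,0,0]])

```text
clock: 11.75
position: [0.6211, 0.0823, 0.015]
ee_rot: [0.0, 0.721, 0.693, 0.0]
contact_force: [-0.6, -0.3, 0.0]
width: 0.0265
gripper_force: 24.7
```

Emit:
send_rows(xyz=[[0,0,0],[0,0,0],[0,0,0],[0,0,0],[0,0,0],[0,0,0.01],[0,0,0.03],[0,0,0.04],[0,0,0.035],[0,0,0]], delta_rot=[[0,0,0],[0,0,0],[0,0,0],[0,0,0],[0,0,0],[0,0,0],[0,0,0],[0,0,0],[0,0,0],[0,0,0]], gripper=0.037)

```text
clock: 12.75
position: [0.625, 0.0823, 0.1366]
ee_rot: [0.004, 0.721, 0.693, 0.005]
contact_force: [0.8, -0.1, 0.3]
width: 0.0373
gripper_force: 0.0
```

Run:
```python
from h import *
s=readout.get_state();print(s['position'])
top('w6',.621,.082,.044)
```

```text
[0.6250162  0.08225738 0.1365525 ]
w6 932 mean [0.6202 0.0837 0.0498] circ [0.6202 0.0832] 0.0139 rng [0.6068 0.0697 0.0463] [0.6338 0.097  0.0517]
```

Emit:
send_rows(xyz=[[-0.01,-0.014,0],[-0.024,-0.034,0],[-0.024,-0.034,0],[-0.024,-0.034,0],[-0.024,-0.034,0],[-0.024,-0.034,0],[-0.024,-0.034,0],[-0.024,-0.034,0],[-0.02,-0.03,0],[0,0,0],[0,0,0],[0,0,0]], delta_rot=[[0,0,0],[0,0,0],[0,0,0],[0,0,0],[0,0,0],[0,0,0],[0,0,0],[0,0,0],[0,0,0],[0,0,0],[0,0,0],[0,0,0]], gripper=0.07)

```text
clock: 14.0
position: [0.4223, -0.1991, 0.1291]
ee_rot: [-0.001, 0.721, 0.693, -0.0]
contact_force: [-0.2, -0.1, -0.2]
width: 0.0697
gripper_force: 0.0
```

Run:
```python
from h import *
s=readout.get_state();print(s['position'])
top('w7',.4232,-.2,.042)
```

```text
[ 0.42234936 -0.19906878  0.1290693 ]
w7 2155 mean [ 0.4216 -0.1992  0.0457] circ [ 0.4218 -0.2   ] 0.0216 rng [ 0.4005 -0.2206  0.042 ] [ 0.4424 -0.1787  0.0484]
```

Emit:
send_rows(xyz=[[-0.0005,-0.001,-0.02],[0,0,-0.03],[0,0,-0.03],[0,0,-0.02],[0,0,-0.01],[0,0,0]], delta_rot=[[0,0,0],[0,0,0],[0,0,0],[0,0,0],[0,0,0],[0,0,0]])

```text
clock: 14.65
position: [0.4221, -0.1996, 0.0187]
ee_rot: [-0.002, 0.72, 0.694, -0.0]
contact_force: [-0.2, -0.2, 0.2]
width: 0.0701
gripper_force: 0.0
```

Emit:
send_rows(xyz=[[0,0,0],[0,0,0],[0,0,0],[0,0,0],[0,0,0],[0,0,0],[0,0,0]], delta_rot=[[0,0,0],[0,0,0],[0,0,0],[0,0,0],[0,0,0],[0,0,0],[0,0,0]], gripper=0.03, force=30)

```text
clock: 15.35
position: [0.4235, -0.2013, 0.021]
ee_rot: [0.001, 0.721, 0.693, 0.001]
contact_force: [0.7, 2.2, 7.2]
width: 0.0406
gripper_force: 30.5
```

Emit:
send_rows(xyz=[[0,0,0.01],[0,0,0.03],[0,0,0.04],[0,0,0.03],[0,0,0],[0,0,0]], delta_rot=[[0,0,0],[0,0,0],[0,0,0],[0,0,0],[0,0,0],[0,0,0]])

```text
clock: 15.95
position: [0.4225, -0.201, 0.1306]
ee_rot: [0.001, 0.721, 0.693, 0.0]
contact_force: [-0.8, -0.5, -1.2]
width: 0.0409
gripper_force: 30.6
```

Run:
```python
from h import *
s=readout.get_state();p=s['position'];print(p,s['width'])
top('w8',p[0],p[1],p[2]+.018)
C=cloud(load('w8'))
for v in range(230,330,6): print(v,C[v,318].round(4))
```

```text
[ 0.42248827 -0.20098213  0.13061468] 0.040926088786808985
w8 7731 mean [ 0.4229 -0.1974  0.1551] circ [ 0.4227 -0.1945] 0.0343 rng [ 0.3885 -0.221   0.1486] [ 0.4569 -0.1786  0.1606]
230 [ 0.4242 -0.1793  0.1465]
236 [ 0.4241 -0.1794  0.1534]
242 [ 0.4241 -0.1812  0.1555]
248 [ 0.424  -0.1837  0.1558]
254 [ 0.4239 -0.187   0.1548]
260 [ 0.4238 -0.1895  0.1554]
266 [ 0.4237 -0.1917  0.1565]
272 [ 0.4235 -0.1952  0.1554]
278 [ 0.4234 -0.1985  0.1547]
284 [ 0.4233 -0.201   0.1555]
290 [ 0.4232 -0.2039  0.1556]
296 [ 0.4231 -0.2066  0.1561]
302 [ 0.423  -0.2111  0.1539]
308 [ 0.4229 -0.2136  0.1547]
314 [ 0.4228 -0.2157  0.1562]
320 [ 0.4226 -0.2196  0.1552]
326 [ 4.188e-01 -3.455e-01  3.000e-04]
```

The jar is level and its base is 21 mm below the TCP.

Emit:
send_rows(xyz=[[0.01,0.018,0],[0.021,0.037,0],[0.021,0.037,0],[0.021,0.037,0],[0.021,0.037,0],[0.021,0.037,0],[0.021,0.037,0],[0.021,0.037,0],[0.021,0.037,0],[0.019,0.037,0],[0.004,0.0065,0],[0,0,0]], delta_rot=[[0,0,0],[0,0,0],[0,0,0],[0,0,0],[0,0,0],[0,0,0],[0,0,0],[0,0,0],[0,0,0],[0,0,0],[0,0,0],[0,0,0]])

```text
clock: 17.2
position: [0.6227, 0.1576, 0.1275]
ee_rot: [-0.001, 0.72, 0.694, -0.002]
contact_force: [-0.1, -0.3, -0.2]
width: 0.0409
gripper_force: 30.6
```

Emit:
send_rows(xyz=[[0,0,-0.02],[0,0,-0.03],[0,0,-0.025],[0,0,-0.015],[0,0,0],[0,0,0],[0,0,0]], delta_rot=[[0,0,0],[0,0,0],[0,0,0],[0,0,0],[0,0,0],[0,0,0],[0,0,0]])

```text
clock: 17.9
position: [0.624, 0.1559, 0.0409]
ee_rot: [0.001, 0.721, 0.693, 0.001]
contact_force: [0.1, -1.0, -0.7]
width: 0.0414
gripper_force: 30.7
```

Emit:
send_rows(xyz=[[0,0,-0.008],[0,0,-0.005],[0,0,-0.0025],[0,0,0]], delta_rot=[[0,0,0],[0,0,0],[0,0,0],[0,0,0]])

```text
clock: 18.3
position: [0.6232, 0.1566, 0.0251]
ee_rot: [0.0, 0.721, 0.693, -0.0]
contact_force: [-2.8, -0.6, 4.6]
width: 0.0405
gripper_force: 31.0
```

Emit:
send_rows(xyz=[[0,0,0],[0,0,0],[0,0,0],[0,0,0],[0,0,0.01],[0,0,0.03],[0,0,0.04],[0,0,0.04],[0,0,0.02],[0,0,0],[0,0,0]], delta_rot=[[0,0,0],[0,0,0],[0,0,0],[0,0,0],[0,0,0],[0,0,0],[0,0,0],[0,0,0],[0,0,0],[0,0,0],[0,0,0]], gripper=0.055)

```text
clock: 19.4
position: [0.6234, 0.1566, 0.1647]
ee_rot: [0.0, 0.721, 0.693, 0.0]
contact_force: [-0.4, 0.3, 0.6]
width: 0.0553
gripper_force: 0.0
```

Run:
```python
from h import *
s=readout.get_state();print(s['position'])
top('w9',.6238,.1565,.044)
top('sc9',.627,.231,.022,.03,'side')
```

```text
[0.62337605 0.15660358 0.16472155]
w9 1742 mean [0.6235 0.1587 0.0497] circ [0.6236 0.1576] 0.0216 rng [0.6027 0.1364 0.0441] [0.6446 0.1788 0.0519]
sc9 13 mean [0.6281 0.2264 0.0291] circ [0.6305 0.227 ] 0.0086 rng [0.622  0.2185 0.0233] [0.6353 0.2343 0.0326]
```

Emit:
send_rows(xyz=[[-0.01,-0.013,0],[-0.025,-0.031,0],[-0.025,-0.031,0],[-0.025,-0.031,0],[-0.025,-0.031,0],[-0.025,-0.031,0],[-0.025,-0.031,0],[-0.025,-0.03,0],[0,0,0],[0,0,0],[0,0,0]], delta_rot=[[0,0,-0.9],[0,0,-0.9],[0,0,0],[0,0,0],[0,0,0],[0,0,0],[0,0,0],[0,0,0],[0,0,0],[0,0,0],[0,0,0]], gripper=0.08)

```text
clock: 20.6
position: [0.4389, -0.0718, 0.1638]
ee_rot: [-0.0, 0.732, 0.682, 0.0]
contact_force: [0.1, 0.1, 0.7]
width: 0.08
gripper_force: 0.0
```

Run:
```python
from h import *
s=readout.get_state();print(s['position'],s['ee_rot'])
top('w10',.438,-.072,.073); top('w11',.438,-.072,.0,.034)
```

```text
[ 0.43891248 -0.07184489  0.16375878] [-4.67644026e-04  7.31659194e-01  6.81670446e-01  9.17716806e-05]
w10 711 mean [ 0.4378 -0.0694  0.0794] circ [ 0.4379 -0.0704] 0.0121 rng [ 0.426  -0.0818  0.073 ] [ 0.4493 -0.0587  0.0824]
w11 431 mean [ 0.4401 -0.0549  0.0032] circ [ 0.438  -0.0719] 0.034 rng [ 0.4042 -0.0929  0.    ] [ 0.4716 -0.0381  0.0119]
```

Emit:
send_rows(xyz=[[-0.001,0.001,-0.02],[0,0,-0.03],[0,0,-0.03],[0,0,-0.03],[0,0,-0.02],[0,0,-0.012],[0,0,0]], delta_rot=[[0,0,0],[0,0,0],[0,0,0],[0,0,0],[0,0,0],[0,0,0],[0,0,0]])

```text
clock: 21.4
position: [0.4367, -0.0701, 0.0206]
ee_rot: [-0.002, 0.731, 0.682, -0.001]
contact_force: [0.3, 0.3, -0.5]
width: 0.0802
gripper_force: 0.0
```

Emit:
send_rows(xyz=[[0,0,0],[0,0,0],[0,0,0],[0,0,0],[0,0,0],[0,0,0],[0,0,0],[0,0,0]], delta_rot=[[0,0,0],[0,0,0],[0,0,0],[0,0,0],[0,0,0],[0,0,0],[0,0,0],[0,0,0]], gripper=0.04, force=35)

```text
clock: 22.2
position: [0.4385, -0.0714, 0.0234]
ee_rot: [0.001, 0.732, 0.681, 0.001]
contact_force: [0.7, 2.8, 6.7]
width: 0.0494
gripper_force: 36.8
```

Emit:
send_rows(xyz=[[0,0,0.01],[0,0,0.03],[0,0,0.04],[0,0,0.03],[0,0,0],[0,0,0]], delta_rot=[[0,0,0],[0,0,0],[0,0,0],[0,0,0],[0,0,0],[0,0,0]])

```text
clock: 22.8
position: [0.4375, -0.0715, 0.133]
ee_rot: [0.001, 0.732, 0.682, 0.0]
contact_force: [0.1, 0.8, -1.4]
width: 0.0493
gripper_force: 36.7
```

Run:
```python
from h import *
s=readout.get_state();p=s['position'];print(p,s['width'])
for c in('scene','side'):
    d=grab(c,c+'12');C=cloud(d).reshape(-1,3)
    # body below fingers
    q=C[(C[:,2]>.05)&(C[:,2]<p[2]-.006)&(np.hypot(C[:,0]-p[0],C[:,1]-p[1])<.045)];print(c,len(q),q.min(0),q.max(0))
w=grab('wrist','w12')
cr=lambda n,r:cv2.resize(load(n)['color'][r[0]:r[1],r[2]:r[3],::-1],(400,300),interpolation=cv2.INTER_CUBIC)
cv2.imwrite('pics/m12.png',np.hstack([cr('side12',(130,250,240,400)),cr('w12',(150,400,150,483))]))
```

```text
[ 0.4374617  -0.0714548   0.13296638] 0.04927448672153501
scene 124 [ 0.4271626  -0.09547671  0.10701581] [ 0.46751732 -0.04220192  0.12695563]
side 120 [ 0.40981756 -0.10119856  0.10869848] [ 0.46383987 -0.06092211  0.12695718]
```

View pics/m12.png

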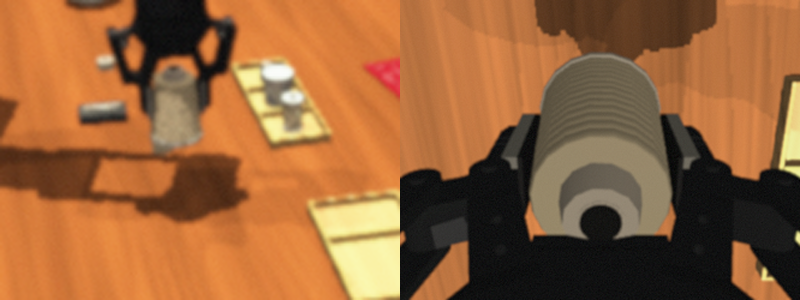

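The cone hangs upright in the grip with its base at about z = 0.109. In the band tray the jar and spool are standing.

Emit:
send_rows(xyz=[[0.01,-0.009,0],[0.025,-0.022,0],[0.025,-0.022,0],[0.025,-0.022,0],[0.025,-0.022,0],[0.025,-0.022,0],[0.025,-0.022,0],[0.02,-0.017,0],[0.0065,-0.004,0],[0,0,0],[0,0,0]], delta_rot=[[0,0,0],[0,0,0],[0,0,0],[0,0,0],[0,0,0],[0,0,0],[0,0,0],[0,0,0],[0,0,0],[0,0,0],[0,0,0]])

```text
clock: 24.05
position: [0.6229, -0.2326, 0.1312]
ee_rot: [-0.002, 0.732, 0.682, -0.0]
contact_force: [0.2, -0.1, -1.2]
width: 0.0496
gripper_force: 36.7
```

Emit:
send_rows(xyz=[[0,0,-0.02],[0,0,-0.03],[0,0,-0.025],[0,0,-0.012],[0,0,0],[0,0,0],[0,0,0]], delta_rot=[[0,0,0],[0,0,0],[0,0,0],[0,0,0],[0,0,0],[0,0,0],[0,0,0]])

```text
clock: 24.75
position: [0.625, -0.2337, 0.0471]
ee_rot: [0.001, 0.732, 0.682, 0.001]
contact_force: [0.7, -0.0, -0.2]
width: 0.0497
gripper_force: 36.7
```

Emit:
send_rows(xyz=[[0,0,-0.01],[0,0,-0.006],[0,0,-0.003],[0,0,0],[0,0,0]], delta_rot=[[0,0,0],[0,0,0],[0,0,0],[0,0,0],[0,0,0]])

```text
clock: 25.25
position: [0.6237, -0.2332, 0.0275]
ee_rot: [-0.0, 0.732, 0.682, -0.0]
contact_force: [-2.5, 1.0, 7.5]
width: 0.049
gripper_force: 37.8
```

Emit:
send_rows(xyz=[[0,0,0],[0,0,0],[0,0,0],[0,0,0],[0,0,0],[0,0,0.01],[0,0,0.03],[0,0,0.04],[0,0,0.04],[0,0,0.02],[0,0,0],[0,0,0]], delta_rot=[[0,0,0],[0,0,0],[0,0,0],[0,0,0],[0,0,0],[0,0,0],[0,0,0],[0,0,0],[0,0,0],[0,0,0],[0,0,0],[0,0,0]], gripper=0.075)

```text
clock: 26.45
position: [0.6239, -0.2333, 0.1668]
ee_rot: [0.0, 0.732, 0.682, 0.0]
contact_force: [-0.6, 0.7, -0.7]
width: 0.0748
gripper_force: 0.0
```

Run:
```python
from h import *
s=readout.get_state();print(s['position'])
top('w13',.624,-.2336,.077)
C=cloud(load('w13')).reshape(-1,3)
q=C[(C[:,2]>.010)&(C[:,2]<.017)&(C[:,0]>.56)&(C[:,0]<.7)&(C[:,1]<-.09)&(C[:,1]>-.31)]
for y0,y1 in((-.27,-.25),(-.2,-.19),(-.15,-.14)):
    r=q[(q[:,1]>y0)&(q[:,1]<y1)]; print(y0,len(r),r[:,0].min() if len(r) else 0,r[:,0].max() if len(r) else 0)
r=q[abs(q[:,0]-.66)<.01]; h=np.histogram(r[:,1],np.arange(-.31,-.09,.004));print([(round(b,3),n) for n,b in zip(*h) if n>8])
```

```text
[ 0.62389622 -0.23328908  0.16679156]
w13 728 mean [ 0.6241 -0.2313  0.0833] circ [ 0.6241 -0.2326] 0.0123 rng [ 0.6119 -0.2438  0.077 ] [ 0.6359 -0.2209  0.086 ]
-0.27 165 0.5667820359930196 0.6750766628775584
-0.2 100 0.5714570338993742 0.6804411352384389
-0.15 109 0.5753576364089679 0.6842108818559903
[(np.float64(-0.294), np.int64(77)), (np.float64(-0.29), np.int64(17)), (np.float64(-0.182), np.int64(82)), (np.float64(-0.11), np.int64(110))]
```

Emit:
send_rows(xyz=[[-0.012,-0.023,0],[-0.018,-0.035,0],[-0.018,-0.035,0],[-0.018,-0.035,-0.01],[-0.018,-0.035,-0.015],[-0.018,-0.034,-0.01],[0,0,0],[0,0,0],[0,0,0]], delta_rot=[[0,0,0],[0,0,0],[0,0,0],[0,0,0],[0,0,0],[0,0,0],[0,0,0],[0,0,0],[0,0,0]], gripper=0.068)

```text
clock: 27.4
position: [0.5221, -0.4293, 0.1304]
ee_rot: [-0.001, 0.732, 0.682, 0.0]
contact_force: [-0.5, -0.2, -0.8]
width: 0.0682
gripper_force: 0.0
```

Run:
```python
from h import *
s=readout.get_state();print(s['position'],s['width'])
top('w14',.522,-.43,.014,.04)
cv2.imwrite('pics/m14.png',load('w14')['color'][100:400,100:540,::-1])
```

```text
[ 0.52211769 -0.42926947  0.13042122] 0.06822607359266832
w14 2239 mean [ 0.5211 -0.4292  0.0178] circ [ 0.5206 -0.4239] 0.0297 rng [ 0.4976 -0.4533  0.0141] [ 0.5445 -0.3961  0.0207]
```

View pics/m14.png

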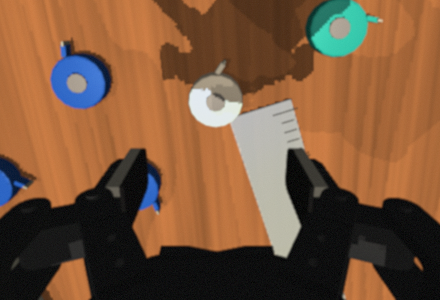

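The white tape is at (215,101) in the crop. Its tab points to +y, and the ruler's corner is just to the lower right, so I'll turn the grasp 20° to keep the finger off it.

Emit:
send_rows(xyz=[[-0.001,0,0],[0,0,-0.02],[0,0,-0.03],[0,0,-0.03],[0,0,-0.02],[0,0,-0.015],[0,0,-0.008],[0,0,-0.005],[0,0,0]], delta_rot=[[0,0,6.7],[0,0,6.7],[0,0,6.6],[0,0,0],[0,0,0],[0,0,0],[0,0,0],[0,0,0],[0,0,0]])

```text
clock: 28.35
position: [0.5214, -0.4303, 0.0034]
ee_rot: [0.0, 0.602, 0.798, 0.0]
contact_force: [0.5, 1.3, 0.5]
width: 0.0679
gripper_force: 0.0
```

Emit:
send_rows(xyz=[[0,0,0],[0,0,0],[0,0,0],[0,0,0],[0,0,0],[0,0,0],[0,0,0]], delta_rot=[[0,0,0],[0,0,0],[0,0,0],[0,0,0],[0,0,0],[0,0,0],[0,0,0]], gripper=0.04, force=30)

```text
clock: 29.05
position: [0.5217, -0.431, 0.0047]
ee_rot: [0.001, 0.602, 0.798, -0.0]
contact_force: [0.0, -0.6, 6.6]
width: 0.0462
gripper_force: 31.3
```

Emit:
send_rows(xyz=[[0,0,0.01],[0,0,0.03],[0,0,0.04],[0,0,0.05],[0,0,0],[0,0,0]], delta_rot=[[0,0,0],[0,0,0],[0,0,0],[0,0,0],[0,0,0],[0,0,0]])

```text
clock: 29.65
position: [0.5215, -0.431, 0.1355]
ee_rot: [0.002, 0.602, 0.798, -0.0]
contact_force: [-0.6, 0.3, -0.5]
width: 0.0464
gripper_force: 31.0
```

Run:
```python
from h import *
s=readout.get_state();p=s['position'];print(p,s['width'])
d=grab('wrist','w15');C=cloud(d)
for u in(295,318,340):
  print(u,[C[v,u].round(4).tolist() for v in range(210,310,9)])
cv2.imwrite('pics/m15.png',d['color'][150:400,120:520,::-1])
```

```text
[ 0.52154934 -0.43099007  0.13552028] 0.0464045981187076
295 [[0.507, -0.453, 0.0016], [0.5056, -0.4133, 0.1359], [0.5064, -0.4134, 0.1471], [0.5075, -0.4171, 0.1486], [0.5087, -0.4215, 0.1485], [0.5098, -0.4256, 0.149], [0.511, -0.4305, 0.1483], [0.5122, -0.4347, 0.1489], [0.5135, -0.4398, 0.1481], [0.5146, -0.4437, 0.1495], [0.5161, -0.4496, 0.148], [0.5352, -0.56, -0.0]]
318 [[0.5282, -0.4478, -0.001], [0.5159, -0.4081, 0.1419], [0.5163, -0.4098, 0.1491], [0.5177, -0.4147, 0.1474], [0.5189, -0.4186, 0.1483], [0.5201, -0.4228, 0.1489], [0.5213, -0.4271, 0.1491], [0.5227, -0.4318, 0.1487], [0.5238, -0.4359, 0.1497], [0.5254, -0.4414, 0.1484], [0.5265, -0.4453, 0.1497], [0.5284, -0.4517, 0.1475]]
340 [[0.5252, -0.4022, 0.1377], [0.5253, -0.4043, 0.1449], [0.5262, -0.4078, 0.1471], [0.5272, -0.4114, 0.1487], [0.5287, -0.4159, 0.1482], [0.53, -0.4202, 0.1483], [0.5313, -0.4245, 0.1487], [0.5326, -0.4288, 0.1491], [0.5342, -0.4338, 0.1482], [0.5357, -0.4386, 0.1481], [0.5374, -0.4438, 0.1475], [0.5803, -0.5452, 0.0025]]
```

View pics/m15.png

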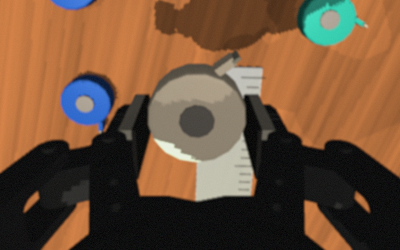

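The tape is level in the grip, with its top at z = 0.1485.

Emit:
send_rows(xyz=[[0.005,0.014,0],[0.0125,0.034,0],[0.0125,0.034,0],[0.0125,0.034,0],[0.0125,0.034,0],[0.0125,0.034,0],[0.0125,0.034,0],[0.0125,0.034,0],[0.012,0.03,0],[0.004,0.007,0],[0,0,0],[0,0,0]], delta_rot=[[0,0,0],[0,0,-4],[0,0,-4],[0,0,-4],[0,0,-4],[0,0,-4],[0,0,0],[0,0,0],[0,0,0],[0,0,0],[0,0,0],[0,0,0]])

```text
clock: 30.9
position: [0.6287, -0.1416, 0.1323]
ee_rot: [-0.001, 0.732, 0.682, -0.001]
contact_force: [-0.4, -0.5, -0.6]
width: 0.0463
gripper_force: 31.0
```

Emit:
send_rows(xyz=[[0,0,-0.02],[0,0,-0.03],[0,0,-0.03],[0,0,-0.02],[0,0,-0.007],[0,0,0],[0,0,0],[0,0,0]], delta_rot=[[0,0,0],[0,0,0],[0,0,0],[0,0,0],[0,0,0],[0,0,0],[0,0,0],[0,0,0]])

```text
clock: 31.7
position: [0.6306, -0.1421, 0.0278]
ee_rot: [0.001, 0.732, 0.681, 0.001]
contact_force: [0.7, 0.3, 0.1]
width: 0.0465
gripper_force: 31.0
```

Lowering it in, releasing it, then retreating.

Emit:
send_rows(xyz=[[0,0,-0.008],[0,0,-0.006],[0,0,-0.004],[0,0,0],[0,0,0]], delta_rot=[[0,0,0],[0,0,0],[0,0,0],[0,0,0],[0,0,0]])

```text
clock: 32.2
position: [0.6293, -0.1412, 0.0087]
ee_rot: [-0.0, 0.732, 0.682, -0.0]
contact_force: [-1.9, 0.5, 4.7]
width: 0.0465
gripper_force: 31.3
```

Emit:
send_rows(xyz=[[0,0,0],[0,0,0],[0,0,0],[0,0,0],[0,0,0],[0,0,0.01],[0,0,0.03],[0,0,0.04],[0,0,0.04],[0,0,0.04],[0,0,0.04]], delta_rot=[[0,0,0],[0,0,0],[0,0,0],[0,0,0],[0,0,0],[0,0,0],[0,0,0],[0,0,0],[0,0,0],[0,0,0],[0,0,0]], gripper=0.058)

```text
clock: 33.3
position: [0.6293, -0.1413, 0.211]
ee_rot: [0.0, 0.732, 0.682, 0.0]
contact_force: [1.1, -0.1, -0.2]
width: 0.0575
gripper_force: 0.0
```

Emit:
send_rows(xyz=[[-0.03,0,0.01],[-0.04,0,0.01],[-0.04,0,0.01],[-0.04,0,0],[-0.04,0,0],[-0.03,0,0],[0,0,0],[0,0,0]], delta_rot=[[0,0,0],[0,0,0],[0,0,0],[0,0,0],[0,0,0],[0,0,0],[0,0,0],[0,0,0]])

```text
clock: 34.1
position: [0.4096, -0.1415, 0.2394]
ee_rot: [0.001, 0.732, 0.681, 0.001]
contact_force: [0.5, -0.1, -0.1]
width: 0.0582
gripper_force: 0.0
```

Run:
```python
from h import *
top('sc16',.63,-.142,.017,.04,'scene');top('sc17',.624,-.233,.077,.04,'scene');top('sc18',.628,.23,.021,.02,'scene')
top('sc19',.624,.157,.045,.03,'scene');top('sc20',.621,.083,.045,.03,'scene')
cv2.imwrite('pics/m16.png',cv2.resize(load('sc20')['color'][150:350,190:510,::-1],(800,500),interpolation=cv2.INTER_CUBIC))
```

```text
sc16 221 mean [ 0.6321 -0.1384  0.0215] circ [ 0.6306 -0.1437] 0.0353 rng [ 0.607  -0.1744  0.0171] [ 0.6543 -0.1146  0.0265]
sc17 65 mean [ 0.6272 -0.2304  0.083 ] circ [ 0.6304 -0.2325] 0.016 rng [ 0.6153 -0.244   0.0772] [ 0.6462 -0.2202  0.0863]
sc18 51 mean [0.6323 0.231  0.0268] circ [0.6318 0.231 ] 0.0088 rng [0.6239 0.2226 0.0211] [0.6393 0.239  0.0309]
sc19 237 mean [0.6259 0.1585 0.0495] circ [0.6247 0.1584] 0.0221 rng [0.6042 0.1364 0.045 ] [0.6458 0.1787 0.0543]
sc20 92 mean [0.6218 0.0839 0.0499] circ [0.6213 0.0832] 0.0145 rng [0.6081 0.0701 0.0459] [0.6357 0.0975 0.0536]
```

View pics/m16.png

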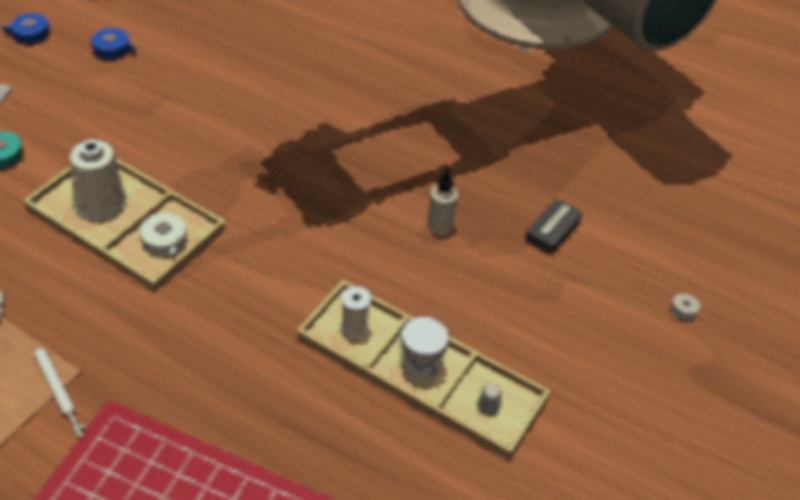

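The final view shows the cone (97,182) and tape (163,235) in the cap tray, and the spool (356,315), jar (424,350) and thimble (490,398) in the band tray. All are upright or flat. The oil bottle, weight and bobbin have not been disturbed.

```bash
python3 -c "
from rig import order
print(order.sign_off())"
```

```text
the job is handed in; nothing more can be done
None
```

Both kits are made up and the job was handed in at about 34 s of the 128 s limit; the sign-off returned no verdict, but in the last picture all five pieces stood or lay correctly in their compartments, with the oil bottle, bobbin and weight untouched.

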